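Find the worn bearing by its play and sleeve it off

ROBOT

A 7-joint arm with a two-finger parallel gripper is mounted at the origin on a cart in front of the work surface, level with it; the furniture and walls round the work are solid. World frame = base frame: x ahead of the robot, y to its left, z up, the work surface at z = 0. Lengths are in m, angles in rad, forces in N, time in s.
With the tool pointing down it reaches from about 0.35 to 0.9 m from the base axis. Payload 19.9 kg.
Tool frame: the origin (TCP) lies on the centre line of the jaws, within the pads' length; the fingertips stand 14 mm ahead of it and the grasp point (between the pads) lies 5 mm behind it; z points along the fingers, y is the line along which they close (so a half turn about z gives the same grasp; the last joint's range is limited). The gripper opens to 85 mm and grips with 20 to 120 N. Pads are 22 mm wide; open, the fingers measure 114 mm over their backs; the gripper's body (76 mm by 85 mm) begins 54 mm behind the grasp point. The pads swing forward as they close: fully open they stand 13 mm farther back than shut.
Start: joints at [-1.216, 0.417, -0.01, 1.614, 0.005, 1.111, -0.053], TCP at [0.242, 0.576, 0.245] pointing down, gripper open.
Joint ranges: [-2.81, 2.81], [-0.39, 2.02], [-1.27, 1.25], [0.06, 2.57], [-1.19, 4.33], [0.19, 2], [-2.82, 2.82]. Speed limits (rad/s): [1.89, 1.89, 2.39, 2.39, 3.01, 3.01, 3.01].

INTERFACE

Orientations are given as a unit quaternion [x, y, z, w].
In Python, from workcell import ctrl gives the robot as it stands.
- The arm moves only by the tool jog_arm, never from a script. Its argument "plan" is a list that holds one entry, the list of rows, each a list of 7 numbers: the shift along the tool's x, y, z in cm, then the turn, a rotation vector about the tool's x, y, z in rad, then the opening in per cent of the stroke, from 0 (shut) to 100 (fully open). A call has 1 to 5 rows; each row is the pose to reach, as a shift and turn from the pose commanded when the call began, along the tool's axes at that moment; what a row does not reach only later rows make up. A row lasts 1/12 s, in which the tool goes at most 41.7 mm and 7.16 degrees, less where a joint would pass 70% of its speed; a pose out of reach is approached as far as the arm can. A call with a gripper value outside its range is refused whole. The fingers move at their own pace and stop on an object; the grip force is fixed at half the most. Time passes only in rows, so rows that repeat a pose let the fingers close. It gives the time, the measured TCP pose, the force, the opening and the grip force at its end, in the units of the state.
- ctrl.read_state(): the state, without advancing time (a new reading comes with each control period).
- ctrl.camera(name): name is "scene" or "side" or "wrist"; returns the picture (400x640x3 uint8, red, green, blue); there is no depth.
- ctrl.calibration(name): a dict with "camera_matrix" (3x3 intrinsics, pixels), "k1" (the pictures are not rectified: a ray, as slopes to the right and down, at radius r is drawn at 1 + k1 r^2 times it, then the intrinsics apply), "xyz" and "rotation" of the camera in the world. Camera axes: x right, y up, looking along -z (the intrinsics and any distortion apply to the point x, -y, -z); pixel columns grow to the right and rows downward; lengths in m; the calibration is good to about 2 mm. A picture is of the moment at which its call begins: read the wrist's pose just before it. calibration takes no time and is no camera call; for the wrist camera it gives the pose at the moment of the call.
- ctrl.job_done(): hands the job in; it is judged then, once.
Trained networks look in the newest picture that a camera, given by its name, has taken for a name from the list of things; names that differ only in an ending like _2 or _b are one class to them, and where a whole thing is asked for, a point or a joint stands for the part that bears it (a point fixed in the world has none). Each returns a list of dicts, best first, with "p" (0 to 1); they miss things now and then, are a little off and sometimes report something else, mostly with a low value. They report only what shows in the picture. A call takes as long as a camera call.
- ctrl.find_in(camera, target): "xy" ([column, row] as shares, 0 to 1, of the picture: columns of its width, rows of its height, amid what is visible of it).
- ctrl.spot_point(camera, target): "xy" ([column, row] as shares, 0 to 1, of the picture: columns of its width, rows of its height: a listed point, or the origin of a listed thing).
The state is a dict: "time_s": time; "joint_pos": joint angles; "qd": joint speeds; "tau": joint torques, N m; "position": TCP position; "orientation": TCP orientation; "ft_force": force on the tool from outside, world axes, zero at the start; "torque": the same for the moment, N m; "grip_width": finger opening in m; "grasp_force": force on a finger pad.
Only numpy, scipy, OpenCV 4.12 (cv2) and the standard library are available. Lean on these libraries where they do the work, as an engineer would, in place of code of your own. Each camera call takes 0.05 s, during which the arm holds its last target. There are 200 camera calls.

TASK

One of the four bearing housings is worn and its crank arm has play. Feel for it by gently rocking the arms by their knobs, first away from the robot and then back towards it, moving until you feel the stop each way but never pressing harder than about 10 N. Mark the worn one as rejected: slip the grey sleeve over its arm, down onto the shoulder, and leave that arm leaning fully towards the robot, let go; leave the small beaker and the vial where they stand.

Things in the scene. Friction and masses are not known exactly. Their poses are not given: they have to be found in the camera images.
- bearing_a: One of four outwardly identical bearing housings, screwed down. Base 84 x 74 x 8 mm; two cheeks carry a level shaft along its y, 34 mm above the worktop; on it an upright crank arm, 12 mm pin, topped by a ball knob. Shoulder disc on the arm: 38 mm across, top 56 mm above the worktop. Origin: centre of the base's underside; x = rocking direction, away from the robot within 25 degrees; z up.
- bearing_a_knob (a point): Centre of the black ball knob, 18 mm across, on the arm of bearing_a: 82 mm above its shaft, 116 mm above the worktop. Moves with the arm; z along the arm, x and y as the housing's when the arm is upright.
- bearing_b: Housing as bearing_a, same axes. Of all four: the arm rocks only along the housing's x. Three are sound: knob's free play under 1 mm each way. Exactly one is worn: free play 7 mm each way, and within it the arm stays where it is left (friction well under 1 N). Which one cannot be seen. Past its play every arm springs back at about 3 N per mm of knob travel, sound or worn; over 15 N overloads it.
- bearing_b_knob (a point): Centre of the black ball knob, 18 mm across, on the arm of bearing_b: 82 mm above its shaft, 116 mm above the worktop. Moves with the arm; z along the arm, x and y as the housing's when the arm is upright.
- bearing_c: Housing as bearing_a, same size, axes and origin; sound or worn as told under bearing_b.
- bearing_c_knob (a point): Centre of the black ball knob, 18 mm across, on the arm of bearing_c: 82 mm above its shaft, 116 mm above the worktop. Moves with the arm; z along the arm, x and y as the housing's when the arm is upright.
- bearing_d: Housing as bearing_a, same size, axes and origin; sound or worn as told under bearing_b.
- bearing_d_knob (a point): Centre of the black ball knob, 18 mm across, on the arm of bearing_d: 82 mm above its shaft, 116 mm above the worktop. Moves with the arm; z along the arm, x and y as the housing's when the arm is upright.
- bearing_a_key (a point): End of bearing_a's shaft, right side (its -y), 30 mm from the middle, 34 mm above the worktop. Axes as the housing's; the shaft twists about y only once the arm has used up its play, 0.06 rad at 15 N on the knob.
- bearing_b_key (a point): End of bearing_b's shaft, right side (its -y), 30 mm from the middle, 34 mm above the worktop. Axes as the housing's; the shaft twists about y only once the arm has used up its play, 0.06 rad at 15 N on the knob.
- bearing_c_key (a point): End of bearing_c's shaft, right side (its -y), 30 mm from the middle, 34 mm above the worktop. Axes as the housing's; the shaft twists about y only once the arm has used up its play, 0.06 rad at 15 N on the knob.
- bearing_d_key (a point): End of bearing_d's shaft, right side (its -y), 30 mm from the middle, 34 mm above the worktop. Axes as the housing's; the shaft twists about y only once the arm has used up its play, 0.06 rad at 15 N on the knob.
- sleeve: Loose grey plastic sleeve, an open tube standing on the worktop: 38 mm outside, 25 mm bore, 45 mm tall, 50 g. Origin: centre of its lower end, z along its axis. It slips over a knob and down the arm until its lower end rests on the shoulder disc, 60 mm below the knob's centre; the knob then sticks out of its top.
- beaker_50: Bystander: small glass beaker with blue solution, 44 mm across, 58 mm tall; origin at the centre of its underside.
- vial_2: Bystander: small sample vial with black cap, 23 mm across, 56 mm tall; origin at the centre of its underside.

How it is judged:
On the way, in this order (a step that is already met when the one before it is completed fails the run):
1. the arm with play is rocked away from the robot through it (knob 6 mm off centre, which no sound arm reaches unharmed) ((x of bearing_a_knob in the frame of bearing_a above 0.006 m or x of bearing_b_knob in the frame of bearing_b above 0.006 m or x of bearing_c_knob in the frame of bearing_c above 0.006 m or x of bearing_d_knob in the frame of bearing_d above 0.006 m)), for 0.03 s.
2. and then back towards the robot, 6 mm past centre ((x of bearing_a_knob in the frame of bearing_a below -0.006 m or x of bearing_b_knob in the frame of bearing_b below -0.006 m or x of bearing_c_knob in the frame of bearing_c below -0.006 m or x of bearing_d_knob in the frame of bearing_d below -0.006 m)), for 0.03 s.
At the end, for the whole second after the job is handed in: The sleeve is on the worn bearing's arm: its lower end on the shoulder (56 to 65 mm below the knob's centre, along the arm), within 0.2 rad of the arm, at rest; the arm left leaning towards the robot, its knob over 4 mm from upright, which a sound arm cannot do (((z of sleeve in the frame of bearing_a_knob between -0.065 and -0.056 m and distance between sleeve and bearing_a_knob below 0.066 m and angle between the z axis of sleeve and the z axis of bearing_a_knob, either way round below 0.2 rad and x of bearing_a_knob in the frame of bearing_a below -0.004 m) or (z of sleeve in the frame of bearing_b_knob between -0.065 and -0.056 m and distance between sleeve and bearing_b_knob below 0.066 m and angle between the z axis of sleeve and the z axis of bearing_b_knob, either way round below 0.2 rad and x of bearing_b_knob in the frame of bearing_b below -0.004 m) or (z of sleeve in the frame of bearing_c_knob between -0.065 and -0.056 m and distance between sleeve and bearing_c_knob below 0.066 m and angle between the z axis of sleeve and the z axis of bearing_c_knob, either way round below 0.2 rad and x of bearing_c_knob in the frame of bearing_c below -0.004 m) or (z of sleeve in the frame of bearing_d_knob between -0.065 and -0.056 m and distance between sleeve and bearing_d_knob below 0.066 m and angle between the z axis of sleeve and the z axis of bearing_d_knob, either way round below 0.2 rad and x of bearing_d_knob in the frame of bearing_d below -0.004 m)) and linear speed of sleeve below 0.03 m/s); the robot touches nothing.
It fails at once if a bearing overloaded: an arm pressed past its play with more than about 15 N, twisting its shaft over 0.06 rad (angle between the z axis of bearing_a_key and the z axis of bearing_a, either way round above 0.061 rad or angle between the z axis of bearing_b_key and the z axis of bearing_b, either way round above 0.061 rad or angle between the z axis of bearing_c_key and the z axis of bearing_c, either way round above 0.061 rad or angle between the z axis of bearing_d_key and the z axis of bearing_d, either way round above 0.061 rad).
It fails at once if the beaker is pushed more than 30 mm (distance of beaker_50 from where it was at the start of the episode above 0.03 m).
It fails at once if the vial is pushed more than 30 mm (distance of vial_2 from where it was at the start of the episode above 0.03 m).
It also fails if it takes over 72 s, if anything falls off the work surface, if the arm or the gripper's body presses on something with over 40 N, if the wrist force passes 120 N, or if a joint passes its speed limit or range.

## Working session

There is one attempt and no reset: what is moved stays moved. The work goes in short steps, Python scripts to look and compute and a tool call to move; the robot and the scene stay as the last step left them, time stands still between calls to the robot, and variables do not carry over. Pictures are saved under pics/ and viewed, at most 10 in all, crops included, and the job is handed in when it is done.

Besides the shell and the picture viewer there is one more tool, called after "Request:" as a command line: name --argument value ..., lists and objects as JSON in quotes. jog_arm: Moves the arm, as the interface text tells. Its arguments: {"type":"object","properties":{"plan":{"type":"array","items":{"type":"array","items":{"type":"array","items":{"type":"number"}}}}},"required":["plan"]}

```bash
mkdir -p pics; ls; cat > h.py <<'E'
import numpy as np, cv2
from workcell import ctrl
from scipy.spatial.transform import Rotation as R
def ray(cal,xy):
    K=np.array(cal["camera_matrix"]);k=cal["k1"]
    u=xy[0]*640;v=xy[1]*400
    d=np.array([(u-K[0,2])/K[0,0],(v-K[1,2])/K[1,1]]);s=d.copy()
    for _ in range(20): s=d/(1+k*(s@s))
    r=np.array(cal["rotation"])
    if r.shape!=(3,3): r=R.from_quat(r.ravel()).as_matrix()
    w=r@np.array([s[0],-s[1],-1]);return np.array(cal["xyz"]),w
def atz(cal,xy,z):
    o,w=ray(cal,xy);return o+w*(z-o[2])/w[2]
def save(cam,name):
    im=np.array(ctrl.camera(cam));cv2.imwrite("pics/"+name+".png",im[:,:,::-1]);return im
E
python3 - <<'E'
from h import *
np.set_printoptions(precision=4,suppress=True)
for c in("scene","side"):
    save(c,c+"0");cal=ctrl.calibration(c);print(c,cal)
    for t,z in(("bearing_a_knob",.116),("bearing_a",0),("bearing_a_key",.034),("sleeve",0),("beaker_50",0),("vial_2",0)):
        for d in ctrl.spot_point(c,t): print(t,round(d["p"],2),np.round(d["xy"],3),atz(cal,d["xy"],z)[:2])
print(ctrl.read_state())
E
```

```text
pics
scene {'camera_matrix': array([[465.4609,   0.    , 320.2234],
       [  0.    , 465.4609, 202.9512],
       [  0.    ,   0.    ,   1.    ]]), 'k1': -0.08046931292070626, 'xyz': array([ 0.2533, -0.7056,  0.7238]), 'rotation': array([ 0.4269, -0.087 , -0.195 ,  0.8787])}
bearing_a_knob 0.69 [0.384 0.375] [0.4883 0.2679]
bearing_a_knob 0.64 [0.389 0.466] [0.4485 0.1189]
bearing_a 0.83 [0.393 0.459] [0.4962 0.2838]
bearing_a 0.78 [0.402 0.57 ] [0.4533 0.1073]
bearing_a 0.7 [0.492 0.681] [ 0.5166 -0.0801]
bearing_a 0.68 [0.546 0.814] [ 0.5202 -0.2323]
bearing_a_key 0.61 [0.39  0.458] [0.4812 0.2408]
sleeve 0.62 [0.574 0.58 ] [ 0.6803 -0.0158]
beaker_50 0.91 [0.483 0.41 ] [0.6711 0.3037]
beaker_50 0.3 [0.49  0.672] [ 0.5191 -0.07  ]
vial_2 0.75 [0.643 0.807] [ 0.6292 -0.2776]
vial_2 0.57 [0.545 0.81 ] [ 0.5208 -0.2285]
side {'camera_matrix': array([[415.6124,   0.    , 322.431 ],
       [  0.    , 415.6124, 197.5916],
       [  0.    ,   0.    ,   1.    ]]), 'k1': 0.009933117605601446, 'xyz': array([0.5831, 0.7286, 0.7065]), 'rotation': array([-0.0024,  0.4291,  0.9032,  0.0084])}
be
[... 282 characters left out ...]
leeve 0.63 [0.443 0.571] [ 0.677 -0.021]
beaker_50 0.65 [0.431 0.86 ] [0.6733 0.295 ]
beaker_50 0.65 [0.581 0.773] [0.4854 0.2212]
vial_2 0.58 [0.48  0.414] [ 0.6232 -0.2906]
{'time_s': 0.7, 'joint_pos': array([-1.2155,  0.4174, -0.0103,  1.6136,  0.0048,  1.1107, -0.053 ]), 'qd': array([ 0.0002, -0.0017, -0.    , -0.0008,  0.0001,  0.0025, -0.0005]), 'tau': array([ -0.0041, -86.4041,   0.6754, -43.5165,   0.019 ,   0.0018,
         0.    ]), 'position': array([0.2415, 0.5764, 0.2453]), 'orientation': array([ 0.1971,  0.9804, -0.    ,  0.    ]), 'ft_force': array([ 0.0492, -0.2554,  0.2177]), 'torque': array([ 0.0207, -0.019 ,  0.0033]), 'grasp_force': 0.0, 'grip_width': 0.08531526318012839}
```

View pics/scene0.png

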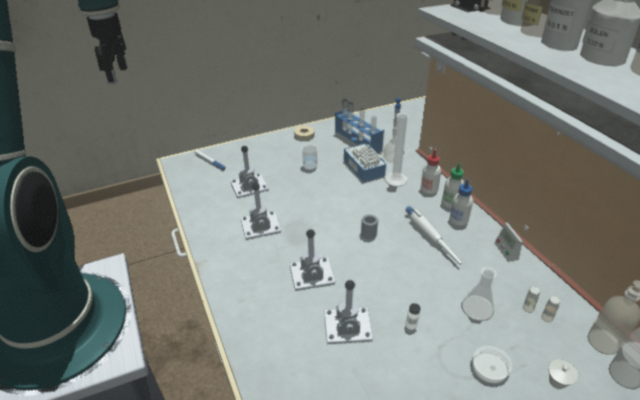

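View pics/side0.png

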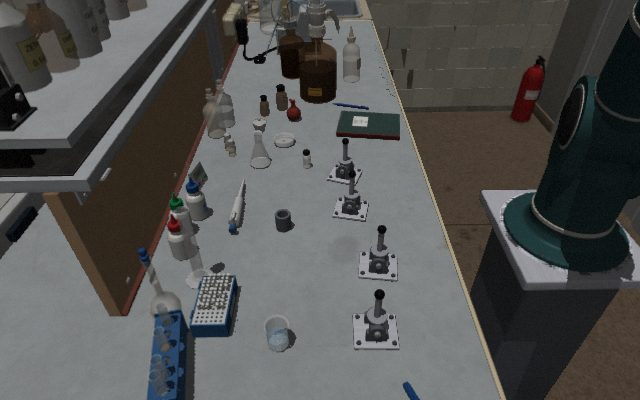

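The scene picture shows four knobs at about (244,149), (255,184), (311,233) and (349,285). In the side picture they are at about (379,295), (382,231), (352,174) and (346,143). The sleeve is at scene (370,228), side (283,220).

```bash
python3 - <<'E'
from h import *
np.set_printoptions(precision=4,suppress=True)
cs=ctrl.calibration("scene");cd=ctrl.calibration("side")
A=cv2.imread("pics/scene0.png");B=cv2.imread("pics/side0.png")
def dark(im,u,v):
    g=cv2.cvtColor(im,6)[v-9:v+10,u-9:u+10].astype(int)
    m=(g<60).astype(np.uint8);m=m[:13] # upper part
    ys,xs=np.nonzero(m); t=ys.min(); s=ys<=t+7
    return np.array([u-9+xs[s].mean()+.5,v-9+ys[s].mean()+.5])
for p,q in(((244,149),(379,295)),((255,184),(382,231)),((311,233),(352,174)),((349,285),(346,143))):
    a=dark(A,*p);b=dark(B,*q)
    a_=a/[640,400];b_=b/[640,400]
    o1,d1=ray(cs,a_);o2,d2=ray(cd,b_)
    s=np.linalg.lstsq(np.c_[d1,-d2],o2-o1,rcond=None)[0]
    P,Q=o1+d1*s[0],o2+d2*s[1]
    print(a,b,(P+Q)/2,np.linalg.norm(P-Q),atz(cs,a_,.116)[:2],atz(cd,b_,.116)[:2])
# rectified top views of the plates (z=8mm), yaw by white threshold
c0=[(.492,.283),(.456,.107),(.515,-.080),(.517,-.230)]
out=[]
for cal,im in((cs,A),(cd,B)):
    row=[]
    for c in c0:
        xs=c[0]+.08-np.arange(160)*.001; ys=c[1]+.08-np.arange(160)*.001
        X,Y=np.meshgrid(ys,xs); # rows x (up = away), cols y
        P=np.stack([Y,X,np.full_like(X,.008)],-1).reshape(-1,3)
        r=R.from_quat(cal["rotation"]).as_matrix()
        C=(P-cal["xyz"])@r; s=np.c_[C[:,0]/-C[:,2],-C[:,1]/-C[:,2]]
        s*=1+cal["k1"]*(s**2).sum(1)[:,None]; K=cal["camera_matrix"]
        u=(s[:,0]*K[0,0]+K[0,2]-.5).reshape(160,160).astype(np.float32);v=(s[:,1]*K[1,1]+K[1,2]-.5).reshape(160,160).astype(np.float32)
        t=cv2.remap(im,u,v,1); m=(cv2.cvtColor(t,6)>200).astype(np.uint8)
        cn=max(cv2.findContours(m,0,2)[0],key=cv2.contourArea);rc=cv2.minAreaRect(cn)
        print("plate",c[0]+.08-rc[0][1]*.001,c[1]+.08-rc[0][0]*.001,rc[1],rc[2])
        cv2.drawContours(t,[cv2.boxPoints(rc).astype(int)],0,(0,0,255),1);row.append(t)
    out.append(np.hstack(row))
cv2.imwrite("pics/rect.png",np.vstack(out))
E
```

```text
[244.5 149.5] [379.5725 293.5   ] [0.485  0.2718 0.116 ] 0.0020577186521058394 [0.486  0.2716] [0.484  0.2721]Traceback (most recent call last):
  File "<stdin>", line 11, in <module>
  File "<stdin>", line 8, in dark
    return umr_minimum(a, axis, None, out, keepdims, initial, where)
ValueError: zero-size array to reduction operation minimum which has no identity
```

```bash
python3 - <<'E'
from h import *
np.set_printoptions(precision=4,suppress=True)
cs=ctrl.calibration("scene");cd=ctrl.calibration("side")
A=cv2.imread("pics/scene0.png");B=cv2.imread("pics/side0.png")
def dark(im,u,v):
    g=cv2.cvtColor(im,6)[v-7:v+6,u-7:u+8].astype(int)
    w=np.clip(g.min()+35-g,0,None)
    ys,xs=np.nonzero(w); return np.array([u-7+(xs*w[ys,xs]).sum()/w.sum()+.5,v-7+(ys*w[ys,xs]).sum()/w.sum()+.5])
for p,q in(((244,149),(379,295)),((255,184),(382,230)),((311,233),(352,174)),((349,285),(346,143))):
    a=dark(A,*p);b=dark(B,*q)
    a_=a/[640,400];b_=b/[640,400]
    o1,d1=ray(cs,a_);o2,d2=ray(cd,b_)
    s=np.linalg.lstsq(np.c_[d1,-d2],o2-o1,rcond=None)[0]
    P,Q=o1+d1*s[0],o2+d2*s[1]
    print(a,b,(P+Q)/2,np.linalg.norm(P-Q),atz(cs,a_,.116)[:2],atz(cd,b_,.116)[:2])
c0=[(.492,.283),(.456,.107),(.515,-.080),(.517,-.230)]
out=[]
for cal,im in((cs,A),(cd,B)):
    row=[]
    for c in c0:
        xs=c[0]+.08-np.arange(160)*.001; ys=c[1]+.08-np.arange(160)*.001
        X,Y=np.meshgrid(ys,xs)
        P=np.stack([Y,X,np.full_like(X,.008)],-1).reshape(-1,3)
        r=R.from_quat(cal["rotation"]).as_matrix()
        C=(P-cal["xyz"])@r; s=np.c_[C[:,0]/-C[:,2],-C[:,1]/-C[:,2]]
        s*=1+cal["k1"]*(s**2).sum(1)[:,None]; K=cal["camera_matrix"]
        u=(s[:,0]*K[0,0]+K[0,2]-.5).reshape(160,160).astype(np.float32);v=(s[:,1]*K[1,1]+K[1,2]-.5).reshape(160,160).astype(np.float32)
        t=cv2.remap(im,u,v,1); g=cv2.cvtColor(t,6)
        m=(g>np.median(g)+22).astype(np.uint8)
        m[:25]=0;m[-25:]=0;m[:,:25]=0;m[:,-25:]=0
        rc=cv2.minAreaRect(np.vstack([k for k in cv2.findContours(m,0,2)[0] if cv2.contourArea(k)>60]))
        print("plate",c[0]+.08-rc[0][1]*.001,c[1]+.08-rc[0][0]*.001,np.round(rc[1],1),rc[2])
        cv2.drawContours(t,[cv2.boxPoints(rc).astype(int)],0,(0,0,255),1);row.append(t)
    out.append(np.hstack(row))
cv2.imwrite("pics/rect.png",np.vstack(out))
E
```

```text
[244.5755 149.6017] [379.5249 294.9726] [0.4854 0.2738 0.1145] 0.0024678344236639415 [0.4861 0.2711] [0.4845 0.2752]
[253.9628 185.5448] [381.9065 229.8487] [0.4597 0.1138 0.1177] 0.0013752635429884166 [0.4596 0.1163] [0.46   0.1118]
[310.5335 234.3299] [351.7936 173.8887] [ 0.5084 -0.0849  0.1159] 0.00011355919723415722 [ 0.5084 -0.085 ] [ 0.5084 -0.0847]
[349.8729 285.788 ] [345.8544 140.4771] [ 0.5149 -0.2361  0.1178] 0.00157381826966432 [ 0.5165 -0.2348] [ 0.514  -0.2385]
plate 0.4883337020874023 0.2795079116821289 [46.6 79.6] 2.726310968399048
plate 0.4625270233154297 0.10666216278076171 [55.7 78.4] 9.462321281433105
plate 0.5095845870971679 -0.08422029113769532 [62.3 81.8] 18.799882888793945
plate 0.5168840255737305 -0.23380153656005861 [69.1 80.5] 21.037511825561523
plate 0.48440657043457025 0.27654306030273434 [67.9 80.7] 1.5481576919555664
plate 0.4609189147949219 0.11551351165771484 [65.1 81.5] 9.462322235107422
plate 0.5092000045776367 -0.0779000015258789 [66.7 81.3] 18.434946060180664
plate 0.5173814544677734 -0.22660825347900393 [58.9 79.5] 21.037511825561523
```

View pics/rect.png

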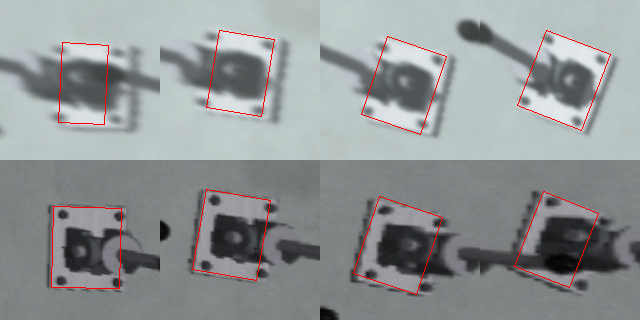

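The rectified views show plate yaws of about -2°, -9.5°, -18.5° and -21°, left to right. The knobs lie at (0.485,0.2735), (0.460,0.114), (0.508,-0.085) and (0.515,-0.236). I'll start with the leftmost.

```bash
cat >> h.py <<'E'
def go(x,y,z,yawdeg):
    "shift (cm) & z-turn so that tool y points along yaw, tool down"
    s=ctrl.read_state();r=R.from_quat(s["orientation"])
    d=r.inv().apply(np.array([x,y,z])-s["position"])*100
    a=np.radians(yawdeg);yy=np.array([np.cos(a),np.sin(a),0]);zz=np.array([0,0,-1.]);T=np.c_[np.cross(yy,zz),yy,zz]
    print("shift",np.round(d,2),"rot",np.round((r.inv()*R.from_matrix(T)).as_rotvec(),3),"q7",round(s["joint_pos"][6],2),"F",np.round(s["ft_force"],1),"t",s["time_s"])
E
python3 -c "
from h import *
go(.485,.2735,.2,-2)"
```

```text
shift [-34.16 -18.53   4.53] rot [0.    0.    1.209] q7 -0.05 F [ 0.  -0.3  0.2] t 0.7
```

Request:
jog_arm --plan '[[[-17.1,-9.3,0,0,0,0.6,30],[-17.1,-9.3,0,0,0,0.6,30],[-17.1,-9.3,0,0,0,0.6,30],[-17.1,-9.3,0,0,0,0.6,30],[-17.1,-9.3,0,0,0,0.6,30]]]'

```text
time_s: 1.12
position: [0.3657, 0.4212, 0.2456]
orientation: [0.482, 0.876, 0.0, 0.0]
ft_force: [0.5, 0.2, 0.1]
grip_width: 0.0269
grasp_force: 0.0
```

```bash
python3 -c "
from h import *
go(.485,.2735,.17,-2)"
```

```text
shift [-18.86   2.17   7.57] rot [0.001 0.    0.599] q7 -0.3 F [0.5 0.2 0.1] t 1.1167
```

Request:
jog_arm --plan '[[[-18.9,2.2,5,0,0,0.6,30],[-18.9,2.2,5,0,0,0.6,30],[-18.9,2.2,5,0,0,0.6,30],[-18.9,2.2,5,0,0,0.6,30],[-18.9,2.2,5,0,0,0.6,30]]]'

```text
time_s: 1.53
position: [0.4861, 0.2745, 0.1948]
orientation: [0.719, 0.695, -0.0, 0.0]
ft_force: [0.1, 0.0, -0.6]
grip_width: 0.0255
grasp_force: 0.0
```

Request:
jog_arm --plan '[[[0,0,0,0,0,0,30],[0,0,0,0,0,0,30],[0,0,0,0,0,0,30]]]'

```text
time_s: 1.78
position: [0.4841, 0.2784, 0.1954]
orientation: [0.716, 0.698, 0.0, -0.0]
ft_force: [0.1, 0.5, 0.4]
grip_width: 0.0256
grasp_force: 0.0
```

```bash
python3 - <<'E'
from h import *
go(.485,.2735,.115,-2)
cal=ctrl.calibration("wrist");im=save("wrist","w1")
for d in ctrl.spot_point("wrist","bearing_a_knob"): print(d, atz(cal,d["xy"],.116))
for d in ctrl.spot_point("wrist","bearing_a"): print(d, atz(cal,d["xy"],0))
print(cal["xyz"])
E
```

```text
shift [-0.49  0.1   8.04] rot [-0.   -0.    0.01] q7 -0.47 F [0.1 0.5 0.4] t 1.7833
{'xy': [0.498, 0.567], 'p': 0.87} [0.48488223 0.27237556 0.116     ]
{'xy': [0.4741, 0.7553], 'p': 0.85} [0.46115475 0.11200927 0.        ]
{'xy': [0.498, 0.4692], 'p': 0.74} [0.48562053 0.27277326 0.        ]
[0.48557177 0.3612078  0.32405254]
```

View pics/w1.png

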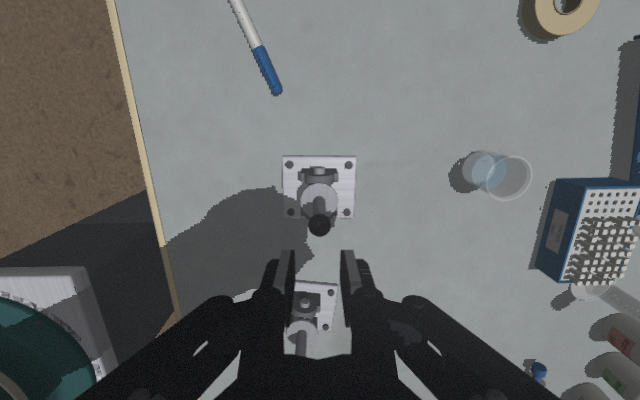

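The wrist picture shows knob A at (319,227), which puts it at (0.485,0.272), agreeing with its base. Next I descend to straddle it.

Request:
jog_arm --plan '[[[-0.6,0.1,4,0,0,0.01,30],[-0.6,0.1,7,0,0,0.01,30],[-0.6,0.1,8,0,0,0.01,30],[-0.6,0.1,8,0,0,0.01,30],[-0.6,0.1,8,0,0,0.01,30]]]'

```text
time_s: 2.35
position: [0.4854, 0.2724, 0.1161]
orientation: [0.719, 0.695, 0.0, 0.0]
ft_force: [0.8, 0.1, 0.9]
grip_width: 0.0256
grasp_force: 0.0
```

Request:
jog_arm --plan '[[[0,0.1,0,0,0,0,30],[0,0.2,0,0,0,0,30],[0,0.3,0,0,0,0,30],[0,0.4,0,0,0,0,30],[0,0.5,0,0,0,0,30]]]'

```text
time_s: 2.77
position: [0.4905, 0.2717, 0.1158]
orientation: [0.72, 0.694, 0.0, 0.0]
ft_force: [-1.3, 0.3, 0.1]
grip_width: 0.0258
grasp_force: 0.5
```

Request:
jog_arm --plan '[[[0,0.05,0,0,0,0,30],[0,0.1,0,0,0,0,30],[0,0.15,0,0,0,0,30],[0,0.2,0,0,0,0,30],[0,0.2,0,0,0,0,30]]]'

```text
time_s: 3.18
position: [0.4921, 0.2716, 0.1153]
orientation: [0.72, 0.694, -0.0, -0.0]
ft_force: [-4.0, 0.5, 2.5]
grip_width: 0.0255
grasp_force: 2.0
```

Request:
jog_arm --plan '[[[0,-0.4,0,0,0,0,30],[0,-0.9,0,0,0,0,30],[0,-1.15,0,0,0,0,30],[0,-1.3,0,0,0,0,30],[0,-1.3,0,0,0,0,30]]]'

```text
time_s: 3.6
position: [0.4794, 0.272, 0.1155]
orientation: [0.72, 0.694, 0.0, 0.0]
ft_force: [2.5, -0.3, -1.6]
grip_width: 0.0257
grasp_force: 1.6
```

```bash
python3 -c "
from h import *
go(.4605,.1125,.20,-9.5)"
```

```text
shift [-16.    -1.3   -8.46] rot [ 0.001 -0.     0.13 ] q7 -0.43 F [ 2.5 -0.3 -1.6] t 3.6
```

Bearing A is sound: the force rises within about 2 mm each way. Next is B.

Request:
jog_arm --plan '[[[0,0.6,-2,0,0,0,30],[0,0.6,-5.5,0,0,0,30],[-3.5,0,-7.5,0,0,0.05,30],[-7.5,-0.6,-8,0,0,0.1,30],[-11.5,-1,-8,0,0,0.13,30]]]'

```text
time_s: 4.02
position: [0.4651, 0.1567, 0.1968]
orientation: [0.764, 0.646, 0.001, 0.0]
ft_force: [0.6, -1.1, -0.6]
grip_width: 0.0255
grasp_force: 0.0
```

Request:
jog_arm --plan '[[[-4.2,-0.2,0,0,0,0,30],[-4.2,-0.2,0,0,0,0,30],[-4.2,-0.2,0,0,0,0,30],[-4.2,-0.2,0,0,0,0,30]]]'

```text
time_s: 4.35
position: [0.4563, 0.1167, 0.1955]
orientation: [0.763, 0.646, 0.0, -0.0]
ft_force: [-0.4, 0.9, -0.2]
grip_width: 0.0253
grasp_force: 0.0
```

```bash
cat >> h.py <<'E'
def look(name,yaw):
    cal=ctrl.calibration("wrist");im=save("wrist",name)
    ks=[atz(cal,d["xy"],.116) for d in ctrl.spot_point("wrist","bearing_a_knob")]
    bs=[(round(d["p"],2),atz(cal,d["xy"],0)[:2].round(4)) for d in ctrl.spot_point("wrist","bearing_a")]
    print("knobs",[k[:2].round(4) for k in ks],"bases",bs)
    for k in ks: go(k[0],k[1],.115,yaw)
E
python3 -c "
from h import *
look('w2',-9.5)
go(.4605,.1125,.115,-9.5)"
```

```text
knobs [] bases [(0.88, array([0.4873, 0.2752])), (0.84, array([0.4586, 0.1111])), (0.72, array([ 0.517 , -0.2289]))]
shift [-0.4   0.49  8.02] rot [-0.     0.     0.001] q7 -0.36 F [-0.2 -0.7  0.2] t 4.5
```

Request:
jog_arm --plan '[[[-0.4,0.45,4,0,0,0,30],[-0.4,0.45,7,0,0,0,30],[-0.4,0.45,8,0,0,0,30],[-0.4,0.45,8,0,0,0,30],[-0.4,0.45,8,0,0,0,30]]]'

```text
time_s: 4.92
position: [0.4602, 0.112, 0.1158]
orientation: [0.763, 0.646, -0.0, 0.0]
ft_force: [0.1, 0.0, 0.2]
grip_width: 0.026
grasp_force: 0.0
```

Request:
jog_arm --plan '[[[0,0.1,0,0,0,0,30],[0,0.2,0,0,0,0,30],[0,0.35,0,0,0,0,30],[0,0.5,0,0,0,0,30],[0,0.5,0,0,0,0,30]]]'

```text
time_s: 5.33
position: [0.4654, 0.1109, 0.1158]
orientation: [0.763, 0.646, 0.0, 0.0]
ft_force: [0.2, -0.7, -0.9]
grip_width: 0.0256
grasp_force: 0.0
```

Request:
jog_arm --plan '[[[0,0.05,0,0,0,0,30],[0,0.1,0,0,0,0,30],[0,0.15,0,0,0,0,30],[0,0.2,0,0,0,0,30],[0,0.2,0,0,0,0,30]]]'

```text
time_s: 5.75
position: [0.4668, 0.1105, 0.1152]
orientation: [0.763, 0.646, -0.0, -0.0]
ft_force: [-1.7, 0.0, 1.4]
grip_width: 0.0253
grasp_force: 0.9
```

Request:
jog_arm --plan '[[[0,0.05,0,0,0,0,30],[0,0.1,0,0,0,0,30],[0,0.15,0,0,0,0,30],[0,0.15,0,0,0,0,30]]]'

```text
time_s: 6.08
position: [0.4682, 0.1103, 0.1152]
orientation: [0.763, 0.646, -0.0, -0.0]
ft_force: [-4.5, 1.0, 2.7]
grip_width: 0.0258
grasp_force: 2.3
```

Request:
jog_arm --plan '[[[0,-0.4,0,0,0,0,30],[0,-0.9,0,0,0,0,30],[0,-1.2,0,0,0,0,30],[0,-1.4,0,0,0,0,30],[0,-1.4,0,0,0,0,30]]]'

```text
time_s: 6.5
position: [0.4548, 0.1126, 0.1156]
orientation: [0.763, 0.646, 0.001, 0.0]
ft_force: [4.8, -1.0, -1.4]
grip_width: 0.0253
grasp_force: 2.1
```

```bash
python3 -c "
from h import *
go(.509,-.083,.197,-18.5)"
```

```text
shift [-18.39   8.59  -8.14] rot [ 0.001 -0.     0.157] q7 -0.27 F [ 4.8 -1.  -1.4] t 6.5
```

B is sound as well. On to C.

Request:
jog_arm --plan '[[[0,0.6,-2,0,0,0,30],[0,0.6,-5.5,0,0,0,30],[-3.2,2,-7.5,0,0,0.05,30],[-6.6,3.6,-8,0,0,0.1,30],[-10,5.2,-8,0,0,0.15,30]]]'

```text
time_s: 6.92
position: [0.4902, 0.0046, 0.1973]
orientation: [0.81, 0.587, 0.002, 0.0]
ft_force: [0.9, 0.4, -1.0]
grip_width: 0.0259
grasp_force: 0.0
```

Request:
jog_arm --plan '[[[-4,1,0,0,0,0,30],[-8,2,0,0,0,0,30],[-8.8,2.2,0,0,0,0,30],[-8.8,2.2,0,0,0,0,30],[-8.8,2.2,0,0,0,0,30]]]'

```text
time_s: 7.33
position: [0.4828, -0.0854, 0.1953]
orientation: [0.81, 0.587, -0.0, -0.0]
ft_force: [0.2, 0.7, -0.8]
grip_width: 0.0255
grasp_force: 0.0
```

```bash
python3 -c "
from h import *
look('w3',-18.5)
go(.5088,-.083,.115,-18.5)"
```

```text
knobs [] bases [(0.96, array([0.4622, 0.1116])), (0.9, array([ 0.515 , -0.2329])), (0.66, array([ 0.5092, -0.0882]))]
shift [0.88 2.43 8.02] rot [-0.    -0.     0.009] q7 -0.02 F [ 0.5  0.6 -0.9] t 7.4833
```

Request:
jog_arm --plan '[[[0.7,2.5,2,0,0,0,30],[0.7,2.5,4,0,0,0,30],[0.7,2.5,7,0,0,0,30],[0.7,2.5,8,0,0,0,30],[0.7,2.5,8,0,0,0,30]]]'

```text
time_s: 7.9
position: [0.5075, -0.0854, 0.1134]
orientation: [0.809, 0.587, -0.002, -0.001]
ft_force: [-0.7, -0.0, -0.3]
grip_width: 0.0257
grasp_force: 0.0
```

Request:
jog_arm --plan '[[[0,0.1,0,0,0,0,30],[0,0.25,0,0,0,0,30],[0,0.4,0,0,0,0,30],[0,0.6,0,0,0,0,30],[0,0.6,0,0,0,0,30]]]'

```text
time_s: 8.32
position: [0.5148, -0.088, 0.116]
orientation: [0.809, 0.587, 0.0, -0.0]
ft_force: [-4.6, 2.1, 3.4]
grip_width: 0.0259
grasp_force: 2.8
```

Request:
jog_arm --plan '[[[0,-0.4,0,0,0,0,30],[0,-0.8,0,0,0,0,30],[0,-1.0,0,0,0,0,30],[0,-1.2,0,0,0,0,30],[0,-1.2,0,0,0,0,30]]]'

```text
time_s: 8.73
position: [0.503, -0.0843, 0.1155]
orientation: [0.81, 0.587, 0.0, 0.0]
ft_force: [0.3, -1.8, 0.1]
grip_width: 0.0256
grasp_force: 0.4
```

```bash
python3 -c "
from h import *
go(.5155,-.234,.197,-21)"
```

```text
shift [-13.84   5.84  -8.14] rot [ 0.001 -0.     0.051] q7 0.07 F [ 0.3 -1.8  0.1] t 8.7333
```

Request:
jog_arm --plan '[[[0,-0.05,0,0,0,0,30],[0,-0.1,0,0,0,0,30],[0,-0.15,0,0,0,0,30],[0,-0.15,0,0,0,0,30]]]'

```text
time_s: 9.07
position: [0.502, -0.084, 0.1155]
orientation: [0.81, 0.587, 0.0, 0.0]
ft_force: [3.0, -1.2, 1.6]
grip_width: 0.0255
grasp_force: 1.5
```

Request:
jog_arm --plan '[[[0,0.7,-2,0,0,0,30],[0,0.7,-5.5,0,0,0,30],[-3.2,2,-7.5,0,0,0,30],[-6.6,3.6,-8,0,0,0,30],[-10,5.2,-8,0,0,0.05,30]]]'

```text
time_s: 9.48
position: [0.5208, -0.196, 0.1973]
orientation: [0.823, 0.568, 0.001, 0.001]
ft_force: [0.3, 0.8, -0.4]
grip_width: 0.0258
grasp_force: 0.0
```

Request:
jog_arm --plan '[[[-2,0.5,0,0,0,0,30],[-3.8,0.8,0,0,0,0,30],[-3.8,0.8,0,0,0,0,30],[-3.8,0.8,0,0,0,0,30]]]'

```text
time_s: 9.82
position: [0.5133, -0.2342, 0.195]
orientation: [0.824, 0.566, -0.0, -0.0]
ft_force: [0.4, -0.2, -0.1]
grip_width: 0.0259
grasp_force: 0.0
```

```bash
python3 -c "
from h import *
look('w4',-21)
go(.5155,-.2345,.115,-21)"
```

```text
knobs [] bases [(0.75, array([ 0.5059, -0.0861])), (0.62, array([ 0.5138, -0.2328])), (0.42, array([ 0.5013, -0.2692]))]
shift [-0.15  0.21  8.01] rot [-0.001 -0.     0.002] q7 0.26 F [-0.3 -1.  -0.1] t 9.9667
```

C is sound, so D should be the worn one. Now to rock it away and back.

Request:
jog_arm --plan '[[[-0.1,0.2,3,0,0,0,30],[-0.1,0.2,6,0,0,0,30],[-0.1,0.2,8,0,0,0,30],[-0.1,0.2,8,0,0,0,30],[-0.1,0.2,8,0,0,0,30]]]'

```text
time_s: 10.38
position: [0.5153, -0.2344, 0.1152]
orientation: [0.824, 0.567, -0.001, -0.001]
ft_force: [-0.4, -1.0, 0.4]
grip_width: 0.0259
grasp_force: 0.0
```

Request:
jog_arm --plan '[[[0,0.1,0,0,0,0,30],[0,0.25,0,0,0,0,30],[0,0.4,0,0,0,0,30],[0,0.6,0,0,0,0,30],[0,0.6,0,0,0,0,30]]]'

```text
time_s: 10.8
position: [0.5217, -0.2374, 0.1159]
orientation: [0.824, 0.567, 0.0, 0.0]
ft_force: [0.5, 0.2, 0.7]
grip_width: 0.0256
grasp_force: 0.0
```

Request:
jog_arm --plan '[[[0,0.1,0,0,0,0,30],[0,0.2,0,0,0,0,30],[0,0.25,0,0,0,0,30],[0,0.25,0,0,0,0,30]]]'

```text
time_s: 11.13
position: [0.5234, -0.2382, 0.1153]
orientation: [0.824, 0.567, -0.0, 0.0]
ft_force: [0.9, -0.4, 0.4]
grip_width: 0.0255
grasp_force: 0.0
```

Request:
jog_arm --plan '[[[0,0.1,0,0,0,0,30],[0,0.2,0,0,0,0,30],[0,0.25,0,0,0,0,30],[0,0.25,0,0,0,0,30]]]'

```text
time_s: 11.47
position: [0.5258, -0.2391, 0.1153]
orientation: [0.824, 0.567, -0.0, 0.0]
ft_force: [-1.1, 0.2, 0.7]
grip_width: 0.0254
grasp_force: 0.2
```

Request:
jog_arm --plan '[[[0,0.05,0,0,0,0,30],[0,0.1,0,0,0,0,30],[0,0.15,0,0,0,0,30],[0,0.15,0,0,0,0,30]]]'

```text
time_s: 11.8
position: [0.527, -0.2396, 0.1153]
orientation: [0.824, 0.567, -0.0, -0.0]
ft_force: [-2.3, 0.7, 1.7]
grip_width: 0.0254
grasp_force: 1.4
```

Request:
jog_arm --plan '[[[0,-0.6,0,0,0,0,30],[0,-1.2,0,0,0,0,30],[0,-1.7,0,0,0,0,30],[0,-2.1,0,0,0,0,30],[0,-2.1,0,0,0,0,30]]]'

```text
time_s: 12.22
position: [0.5067, -0.2318, 0.1154]
orientation: [0.824, 0.567, 0.0, -0.0]
ft_force: [-0.4, -0.5, 0.7]
grip_width: 0.0254
grasp_force: 0.0
```

Request:
jog_arm --plan '[[[0,-0.05,0,0,0,0,30],[0,-0.1,0,0,0,0,30],[0,-0.15,0,0,0,0,30],[0,-0.2,0,0,0,0,30],[0,-0.2,0,0,0,0,30]]]'

```text
time_s: 12.63
position: [0.5056, -0.2314, 0.1153]
orientation: [0.824, 0.567, -0.0, 0.0]
ft_force: [-0.1, -0.4, 0.3]
grip_width: 0.0256
grasp_force: 0.1
```

Request:
jog_arm --plan '[[[0,-0.05,0,0,0,0,30],[0,-0.1,0,0,0,0,30],[0,-0.15,0,0,0,0,30],[0,-0.2,0,0,0,0,30],[0,-0.2,0,0,0,0,30]]]'

```text
time_s: 13.05
position: [0.5039, -0.2307, 0.1154]
orientation: [0.824, 0.567, 0.0, 0.0]
ft_force: [2.9, 0.2, -1.1]
grip_width: 0.0254
grasp_force: 1.3
```

The stop is felt both ways, with about ±7.5 mm of play, so D is the worn one and now leans towards the robot. I'll lift off and look at its knob.

Request:
jog_arm --plan '[[[0,0.4,0,0,0,0,30],[0,0.4,-3,0,0,0,30],[0,0.4,-6.5,0,0,0,60],[-2.5,0.4,-8.5,0,0,0,100],[-4,0.4,-8.5,0,0,0,100]]]'

```text
time_s: 13.47
position: [0.4943, -0.2714, 0.2046]
orientation: [0.824, 0.567, 0.001, 0.002]
ft_force: [1.4, -0.2, 0.4]
grip_width: 0.0611
grasp_force: 0.0
```

Request:
jog_arm --plan '[[[0,0,0,0,0,0,100],[0,0,0,0,0,0,100],[0,0,0,0,0,0,100]]]'

```text
time_s: 13.72
position: [0.4932, -0.2689, 0.1999]
orientation: [0.824, 0.567, -0.0, -0.0]
ft_force: [1.2, 0.2, -0.9]
grip_width: 0.0856
grasp_force: 0.0
```

```bash
python3 -c "
from h import *
look('w5',-21)
cal=ctrl.calibration('wrist')
for d in ctrl.spot_point('wrist','bearing_a_key'): print('key',d['p'],atz(cal,d['xy'],.034))
go(.678,-.019,.18,60)
go(.678,-.019,.18,0)
"
```

```text
knobs [] bases [(0.79, array([ 0.5134, -0.2356])), (0.67, array([ 0.5057, -0.0848]))]
shift [29.93  8.33  1.99] rot [-1.000e-03 -0.000e+00 -1.412e+00] q7 0.34 F [ 0.1 -1.1  0.5] t 13.9167
shift [29.93  8.33  1.99] rot [-0.001 -0.    -0.365] q7 0.34 F [ 0.1 -1.1  0.5] t 13.9167
```

View pics/w5.png

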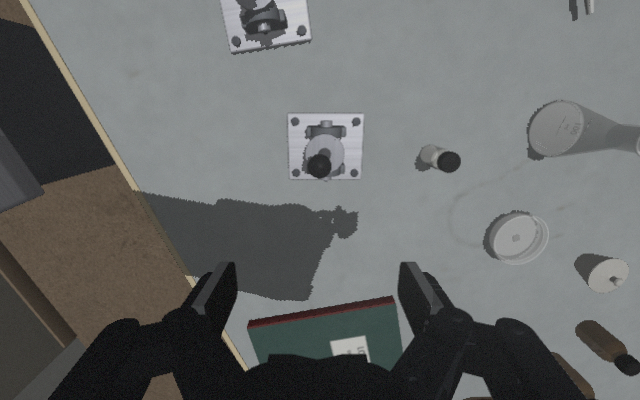

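The picture shows the worn knob at (319,166), leaning towards the robot. Its plate spans (288,114) to (363,181), and the vial stands at (440,160). Next, fetch the sleeve.

```bash
python3 -c "
from h import *
cal=ctrl.calibration('wrist')
f=lambda u,v,z: atz(cal,((u+.5)/640,(v+.5)/400),z)[:2].round(4)
print('knob',f(319,166,.1157),'plate',f(326,147,.008),'yaw pts',f(288,114,.008),f(364,114,.008),f(288,180,.008))
go(.678,-.019,.18,69)
"
```

```text
knob [ 0.5096 -0.231 ] plate [ 0.5178 -0.2337] yaw pts [ 0.4918 -0.1863] [ 0.5681 -0.2154] [ 0.4637 -0.2534]
shift [29.93  8.33  1.99] rot [-1.000e-03 -1.000e-03 -1.569e+00] q7 0.34 F [ 0.1 -1.1  0.5] t 13.9167
```

Request:
jog_arm --plan '[[[4,1,-1,0,0,-0.12,100],[8,2,-1,0,0,-0.24,100],[12,3,-1,0,0,-0.36,100],[16,4,-1,0,0,-0.48,100],[19,5,-1,0,0,-0.6,100]]]'

```text
time_s: 14.33
position: [0.6093, -0.1057, 0.2101]
orientation: [0.616, 0.788, 0.0, -0.0]
ft_force: [0.2, 0.7, 0.1]
grip_width: 0.0853
grasp_force: 0.0
```

```bash
python3 -c "
from h import *
go(.678,-.05,.2,69)
"
```

```text
shift [3.75 8.01 1.02] rot [ 0.001 -0.001 -0.961] q7 0.55 F [0.2 0.7 0.1] t 14.3333
```

Request:
jog_arm --plan '[[[1.2,2.8,0.5,0,0,-0.12,100],[2.4,5.4,1,0,0,-0.24,100],[3.6,8,1,0,0,-0.36,100],[5,11,1,0,0,-0.48,100],[5,11,1,0,0,-0.6,100]]]'

```text
time_s: 14.75
position: [0.7063, -0.0296, 0.199]
orientation: [0.355, 0.935, 0.001, -0.0]
ft_force: [0.3, 0.6, 0.1]
grip_width: 0.085
grasp_force: 0.0
```

Request:
jog_arm --plan '[[[0,0,0,0,0,-0.12,100],[0,0,0,0,0,-0.24,100],[0,0,0,0,0,-0.36,100],[0,0,0,0,0,-0.36,100],[0,0,0,0,0,-0.36,100]]]'

```text
time_s: 15.17
position: [0.7032, -0.0356, 0.2]
orientation: [0.189, 0.982, 0.0, -0.0]
ft_force: [0.1, 0.3, -0.5]
grip_width: 0.0857
grasp_force: 0.0
```

```bash
python3 -c "
from h import *
cal=ctrl.calibration('wrist');save('wrist','w6')
for d in ctrl.spot_point('wrist','sleeve'): print(d,atz(cal,d['xy'],0))
for d in ctrl.find_in('wrist','sleeve'): print(d,atz(cal,d['xy'],.0225))
go(.678,-.019,.03,69)
"
```

```text
{'xy': [0.4969, 0.4], 'p': 0.97} [ 0.67834453 -0.02523626  0.        ]
{'xy': [0.2494, 0.0565], 'p': 0.74} [ 0.48941776 -0.12199655  0.        ]
{'xy': [0.5008, 0.426], 'p': 0.8} [ 0.6862662  -0.02556701  0.0225    ]
shift [ 2.96  0.61 17.02] rot [-0.    -0.    -0.013] q7 1.29 F [-0.2 -0.6 -0.1] t 15.3167
```

View pics/w6.png

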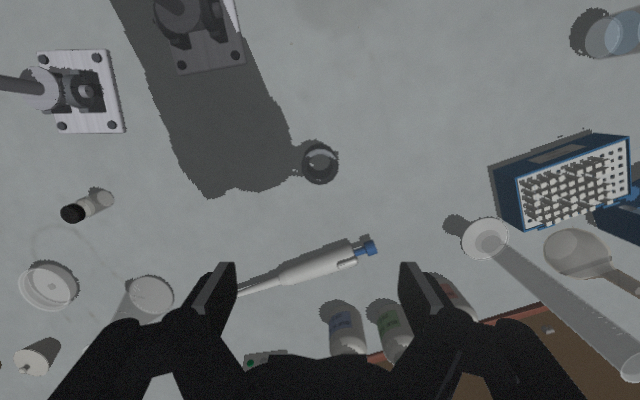

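The sleeve's rim is centred near (320,164), and the pipette at (300,270) stays clear of the fingers.

```bash
python3 -c "
from h import *
cal=ctrl.calibration('wrist');print(cal['xyz'])
im=cv2.imread('pics/w6.png',0)[130:200,285:355]
c=cv2.HoughCircles(cv2.medianBlur(im,3),cv2.HOUGH_GRADIENT,1,20,param1=80,param2=12,minRadius=10,maxRadius=25);print(c)
for u,v in((320,164),(318,160)):
  for z in(.045,0): print(u,v,z,atz(cal,((u+.5)/640,(v+.5)/400),z)[:2].round(4))
go(.679,-.024,.025,69)
"
```

```text
[ 0.62488355 -0.00543504  0.32888313]
[[[34.5 35.5 18.5]]]
320 164 0.045 [ 0.6763 -0.022 ]
320 164 0 [ 0.6844 -0.0246]
318 160 0.045 [ 0.6718 -0.0223]
318 160 0 [ 0.6792 -0.025 ]
shift [ 2.68  0.18 17.52] rot [-0.    -0.    -0.013] q7 1.29 F [-0.2 -0.6 -0.1] t 15.3167
```

Request:
jog_arm --plan '[[[2.8,0.3,2.5,0,0,-0.01,100],[2.8,0.3,6.5,0,0,-0.01,100],[2.8,0.3,10.5,0,0,-0.01,100],[2.8,0.3,13,0,0,-0.01,90],[2.8,0.3,13,0,0,-0.01,85]]]'

```text
time_s: 15.73
position: [0.6753, -0.0223, 0.0648]
orientation: [0.183, 0.983, -0.001, -0.004]
ft_force: [-0.7, -0.5, -0.5]
grip_width: 0.0725
grasp_force: 0.0
```

Request:
jog_arm --plan '[[[0,0,2.5,0,0,0,85],[0,0,4.5,0,0,0,85],[0,0,4.5,0,0,0,75],[0,0,4.5,0,0,0,60],[0,0,4.5,0,0,0,50]]]'

```text
time_s: 16.15
position: [0.6794, -0.0228, 0.0275]
orientation: [0.183, 0.983, 0.0, 0.001]
ft_force: [-0.7, 0.8, 0.3]
grip_width: 0.0431
grasp_force: 0.0
```

Request:
jog_arm --plan '[[[0,0,0,0,0,0,40],[0,0,0,0,0,0,30],[0,0,0,0,0,0,20],[0,0,0,0,0,0,20]]]'

```text
time_s: 16.48
position: [0.6796, -0.0228, 0.0279]
orientation: [0.183, 0.983, 0.0, 0.002]
ft_force: [-1.9, 0.6, 8.0]
grip_width: 0.0363
grasp_force: 59.6
```

Request:
jog_arm --plan '[[[0,0,-3,0,0,0,20],[0,0,-7,0,0,0,20],[0,0,-11,0,0,0,20],[0,0,-15,0,0,0,20],[0,0,-17,0,0,0,20]]]'

```text
time_s: 16.9
position: [0.68, -0.0229, 0.2027]
orientation: [0.183, 0.983, 0.001, 0.004]
ft_force: [0.8, -0.3, -0.4]
grip_width: 0.0366
grasp_force: 60.2
```

```bash
python3 -c "
from h import *
im=save('wrist','w7');cal=ctrl.calibration('wrist')
for d in ctrl.spot_point('wrist','sleeve'): print(d)
go(.5096,-.231,.22,69)
s=ctrl.read_state();print(s['grip_width'],s['grasp_force'],s['position'])
cv2.imwrite('pics/w7c.png',cv2.resize(im[200:400,180:460,::-1],None,fx=2,fy=2))
"
```

```text
{'xy': [0.4936, 0.627], 'p': 0.57}
shift [  8.46 -25.55  -1.95] rot [ 0.003  0.008 -0.001] q7 1.28 F [ 0.1  0.9 -0.9] t 17.0
0.03683945546323656 60.23995455354452 [ 0.6804728  -0.02288767  0.20203286]
```

View pics/w7c.png

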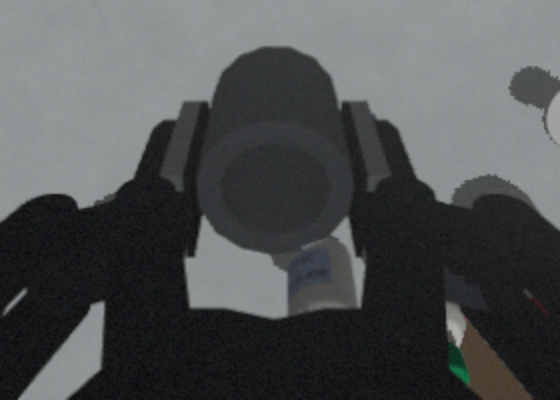

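The sleeve is held upright, with its bore centred at about full-frame (317.5,294).

```bash
python3 -c "
from h import *
cal=ctrl.calibration('wrist');s=ctrl.read_state();r=R.from_quat(s['orientation'])
for z in (.214,.219): 
  p=atz(cal,(317.5/640,294/400),z);print(p,r.inv().apply(p-s['position'])*1000)
print(r.as_matrix())
"
```

```text
[ 0.68156626 -0.02410895  0.214     ] [ -1.55713198  -0.70621684 -11.95726545]
[ 0.67807584 -0.02280032  0.219     ] [  2.12930338  -0.72118589 -16.98772732]
[[-9.33257624e-01  3.59098041e-01  8.87715566e-03]
 [ 3.59114244e-01  9.33293575e-01  2.49119009e-04]
 [-8.19553419e-03  3.42040525e-03 -9.99960566e-01]]
```

Request:
jog_arm --plan '[[[1.2,-3.8,0,0,0,0,20],[2.4,-7.6,0,0,0,0,20],[3.6,-11.4,0,0,0,0,20],[4.8,-15.2,0,0,0,0,20],[6,-19,0,0,0,0,20]]]'

```text
time_s: 17.42
position: [0.5528, -0.1797, 0.1963]
orientation: [0.182, 0.983, 0.0, 0.001]
ft_force: [0.7, -1.4, 0.3]
grip_width: 0.0367
grasp_force: 60.2
```

Request:
jog_arm --plan '[[[1.2,-3.5,0,0,0,0,20],[2.2,-6.4,0,0,0,0,20],[2.2,-6.6,0,0,0,0,20],[2.2,-6.6,0,0,0,0,20],[2.2,-6.6,0,0,0,0,20]]]'

```text
time_s: 17.83
position: [0.5104, -0.2318, 0.196]
orientation: [0.182, 0.983, 0.0, 0.001]
ft_force: [-0.0, 1.3, -0.7]
grip_width: 0.0366
grasp_force: 60.3
```

```bash
python3 -c "
from h import *
go(.5116,-.2324,.16,69)
im=save('wrist','w8');A=save('scene','s8');B=save('side','d8')
o=np.hstack([cv2.resize(A[210:360,275:425],(400,400),interpolation=2),cv2.resize(B[80:200,285:405],(400,400),interpolation=2)])
cv2.imwrite('pics/c8.png',o[:,:,::-1])
"
```

```text
shift [-0.13 -0.01  3.6 ] rot [ 0.     0.001 -0.   ] q7 1.68 F [-0.   1.3 -0.7] t 17.8333
```

View pics/c8.png

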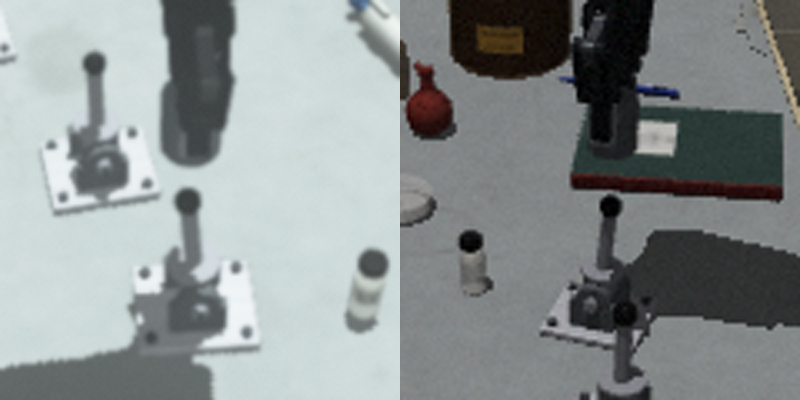

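```bash
python3 -c "
from h import *
f=lambda c,u,v,z: atz(ctrl.calibration(c),((u+.2)/640,(v+.2)/400),z)[:2].round(4)
print(f('scene',346.6,267.5,.168),f('scene',345.3,285.8,.1157))
print(f('side',349.2,125,.168),f('side',348,141.8,.1157))
"
```

```text
[ 0.5075 -0.2381] [ 0.5096 -0.2317]
[ 0.5066 -0.2287] [ 0.5081 -0.231 ]
```

Knob (0.509,-0.2314) and sleeve agree to about 1–2 mm. I'll shift 2 mm away from the robot and lower carefully.

Request:
jog_arm --plan '[[[-0.2,0,1.5,0,0,0,20],[-0.2,0,3.5,0,0,0,20],[-0.2,0,4.2,0,0,0,20],[-0.2,0,4.9,0,0,0,20],[-0.2,0,5.4,0,0,0,20]]]'

```text
time_s: 18.4
position: [0.5121, -0.2326, 0.1409]
orientation: [0.182, 0.983, -0.0, -0.0]
ft_force: [1.0, 0.1, -1.2]
grip_width: 0.0365
grasp_force: 60.3
```

Request:
jog_arm --plan '[[[0,0,0.4,0,0,0,20],[0,0,0.8,0,0,0,20],[0,0,1.2,0,0,0,20],[0,0,1.2,0,0,0,20]]]'

```text
time_s: 18.73
position: [0.5117, -0.2329, 0.1289]
orientation: [0.182, 0.983, 0.0, -0.0]
ft_force: [-1.2, 0.2, -1.5]
grip_width: 0.0366
grasp_force: 60.3
```

Request:
jog_arm --plan '[[[0,0,0.7,0,0,0,20],[0,0,1.4,0,0,0,20],[0,0,2,0,0,0,20],[0,0,2.4,0,0,0,20],[0,0,2.4,0,0,0,20]]]'

```text
time_s: 19.15
position: [0.5113, -0.2328, 0.1042]
orientation: [0.182, 0.983, 0.0, -0.001]
ft_force: [0.3, -0.1, 0.1]
grip_width: 0.0369
grasp_force: 60.3
```

Request:
jog_arm --plan '[[[0,0,0.4,0,0,0,20],[0,0,0.8,0,0,0,20],[0,0,1.2,0,0,0,20],[0,0,1.2,0,0,0,20]]]'

```text
time_s: 19.48
position: [0.5115, -0.2328, 0.0925]
orientation: [0.182, 0.983, 0.0, -0.0]
ft_force: [-0.8, -0.1, -0.8]
grip_width: 0.0367
grasp_force: 60.3
```

Request:
jog_arm --plan '[[[0,0,0.2,0,0,0,20],[0,0,0.5,0,0,0,20],[0,0,0.5,0,0,0,45],[0,0,0.5,0,0,0,55],[0,0,0.5,0,0,0,65]]]'

```text
time_s: 19.9
position: [0.5119, -0.233, 0.0885]
orientation: [0.182, 0.983, -0.0, 0.0]
ft_force: [0.1, -0.4, -0.1]
grip_width: 0.0554
grasp_force: 0.0
```

Request:
jog_arm --plan '[[[0,0,0,0,0,0,75],[0,0,0,0,0,0,85],[0,0,0,0,0,0,85]]]'

```text
time_s: 20.15
position: [0.5119, -0.233, 0.0885]
orientation: [0.182, 0.983, -0.0, 0.0]
ft_force: [0.6, 0.6, -0.5]
grip_width: 0.0724
grasp_force: 0.0
```

Request:
jog_arm --plan '[[[0,0,-2,0,0,0,85],[0,0,-5,0,0,0,85],[0,0,-8.5,0,0,0,85],[-2,0,-12,0,0,0,85],[-4,0,-12,0,0,0,85]]]'

```text
time_s: 20.57
position: [0.5516, -0.2485, 0.2156]
orientation: [0.182, 0.983, -0.001, 0.004]
ft_force: [1.7, 0.1, 1.2]
grip_width: 0.0727
grasp_force: 0.0
```

```bash
python3 -c "
from h import *
im=save('wrist','w9');A=save('scene','s9');B=save('side','d9')
o=np.hstack([cv2.resize(A[210:360,275:425],(400,400),interpolation=2),cv2.resize(B[80:200,285:405],(400,400),interpolation=2)])
cv2.imwrite('pics/c9.png',o[:,:,::-1])
print(ctrl.read_state()['ft_force'],ctrl.read_state()['position'])
"
```

```text
[-0.66400149 -0.19157319  0.4470166 ] [ 0.54998488 -0.24751259  0.20876743]
```

View pics/c9.png

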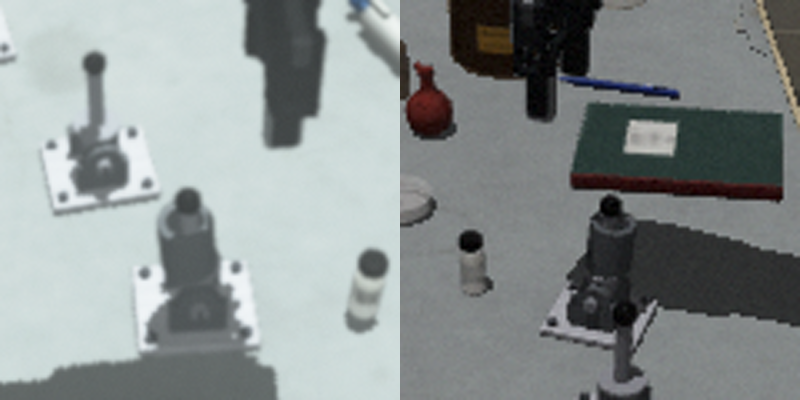

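View pics/w9.png

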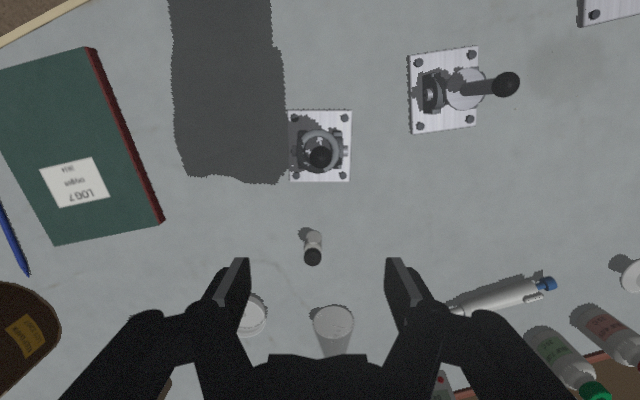

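The sleeve is seated with the knob standing out of its top, and the knob is unmoved from its leaning position: scene crop (187,201), side crop (610,206). The gripper is clear and the vial hasn't moved, so I'm handing in.

```bash
python3 -c "
from h import *
print(ctrl.job_done())"
```

```text
the job is handed in; nothing more can be done
None
```

The worn bearing is the rightmost of the four, seen from the robot (about ±7.5 mm of play). The sleeve is on its arm, which is left leaning towards the robot, and the job is handed in at about 21 s; no verdict came back.

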